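# Uncouple the test gauge from the air outlet

## Robot

A 6-joint arm with a two-finger parallel gripper is mounted at the origin on a cart in front of the work surface, level with it; the furniture and walls round the work are solid. World frame = base frame: x ahead of the robot, y to its left, z up, the work surface at z = 0. Lengths are in mm, angles in rad, forces in N, time in s.
With the tool pointing down it reaches from about 275 to 1000 mm from the base axis. Payload 8.4 kg.
Tool frame: the origin (TCP) lies midway between the tips of the shut fingers; the grasp point (between the pads) lies 19 mm behind it; z points along the fingers, y is the direction in which the jaws open and shut (so a half turn about z gives the same grasp; the last joint's range is limited). The gripper opens to 85 mm and grips with 20 to 120 N. Pads are 22 mm wide; open, the fingers measure 114 mm over their backs; the gripper's body (76 mm by 85 mm) begins 54 mm behind the grasp point. The pads swing forward as they close: fully open they stand 13 mm farther back than shut.
Start: joints at [-1.316, 0.353, 1.633, -0, 1.155, -0.002], TCP at [158.74, -604.508, 231.281] pointing down, gripper open.
Joint ranges: [-2.63, 2.63], [-0.92, 2.1], [0.06, 2.66], [-1.3, 4.44], [0, 2.69], [-3.02, 3.02]. Speed limits (rad/s): [2.22, 2.22, 2.79, 3.14, 3.14, 3.14].

## Interface

Orientations are given as [roll, pitch, yaw] about the fixed x, y, z axes, in that order (R = Rz(yaw) Ry(pitch) Rx(roll)).
In Python, from rig import * gives the robot as it stands.
- The arm moves only by the tool play_rows, never from a script. Its argument "moves" is a list of rows, each a list of 3 entries, a list of its own where there are three numbers: the shift along the tool's x, y, z in m, then the turn, a rotation vector about the tool's x, y, z in rad, then the opening in per cent of the stroke, from 0 (shut) to 100 (fully open). In form: [[[x, y, z], [rx, ry, rz], fingers], ...]. A call has 1 to 20 rows; each row shifts and turns the commanded pose from where the row before left it, along the tool's axes as they then stand; what a row does not reach is not made up. A row lasts 1/10 s, in which the tool goes at most 50 mm and 8.59 degrees, less where a joint would pass 70% of its speed; a pose out of reach is approached as far as the arm can. A call is refused whole if a number of a shift passes 0.05 or a number of a turn 0.15, either way. A call with a gripper value outside its range is refused whole. The fingers move at their own pace and stop on an object; "squeeze" is the grip in N (left out, the last holds). Time passes only in rows, so rows that do not move let the fingers close. It gives the time, the measured TCP pose, the force and the opening at its end, in the units of the state.
- sense(): the state, without advancing time (a new reading comes with each control period).
- grab_frame(name): name is "side" or "top"; returns a dict with "pixels" (420x560x3 uint8, red, green, blue), "intrinsics" (3x3 intrinsics, pixels), "distortion" ([k1, k2, p1, p2, k3] as OpenCV has them; the pictures are not rectified), "R" (3x3) and "t" (3): a world point X has camera coordinates R X + t. Camera axes: x right, y down, z forward; pixel columns grow to the right and rows downward; lengths in mm; the calibration is good to about 2 mm. A picture is of the moment at which its call begins. There is no depth.
- sign_off(): hands the job in, once; it reports no verdict.
The state is a dict: "clock": time; "qpos": joint angles; "qvel": joint speeds; "joint_efforts": joint torques, N m; "eef_pos": TCP position; "tcp_rot": TCP orientation; "contact_force": force on the tool from outside, world axes, zero at the start; "wrist_torque": the same for the moment, N m; "opening": opening from 0.0 (shut) to 1.0 (fully open).
Only numpy, scipy, OpenCV 4.12 (cv2) and the standard library are available. Lean on these libraries where they do the work, as an engineer would, in place of code of your own. Each camera call takes 0.05 s, during which the arm holds its last target. There are 200 camera calls.

## Task

The pressure check is finished and the line is vented. Uncouple the test gauge from the bench air outlet: push the coupler's spring sleeve back until the gauge pops out of its lock, let the sleeve go so that it snaps fully forward, then take the gauge out and lay it on its side, wholly inside the empty compartment of the wooden tray. The gauge is delicate, so do not drop it, and leave the glue bottle, the wax tin and the sanding block where they are.

Things in the scene. Friction and masses are not known exactly. Their poses are not given: they have to be found in the camera images.
- outlet: bench air outlet, fixed, on the left or right half of the planer table: grey base plate, pedestal, aluminium block (x = +5 to +45 mm, top 120 mm above the table) with a shut ball valve behind it, no higher. Origin on the table under the outlet, z up, turned up to 0.35 rad. The coupler's axis is level, 95 mm above the table at y = 0; it sticks out of the block towards -x.
- coupler_mouth (a point): centre of the coupler's open front end, on its axis, 95 mm above the table. Axes: x into the coupler (the way the sleeve is pushed back), y level across it, z up. The gauge comes out along -x.
- sleeve (a joint): how far the sleeve is pushed back, m: 0 = fully forward, 0.012 = end of travel. Its spring (6 N at 0, 11 N at 0.010) returns it when let go. Below 0.006 four pins inside lock the gauge's plug; beyond 0.0075 they let go and a spring ejector pushes the gauge 14 mm out within 0.5 s. The gauge then hangs loosely in the mouth, clear of the pins, and the sleeve can go home.
- sleeve_flange (a point): centre, on the axis, of the front face of the sleeve's flange; moves with it; axes as coupler_mouth. Knurled barrel of 26 mm diameter, 28 mm long from this face to the mouth; flange of 46 mm diameter, 8 mm thick. The face looks to -x; fingers straddling the barrel, or closed fingertips just above it, can push it to +x. The back of the gauge's case is 59 mm in front of it at the start.
- gauge_case (a point): centre of the test gauge's round case (dark, 46 mm diameter, 26 mm thick, white dial on the side away from the coupler), 0.11 kg. x runs along its axis to the plug. Behind the case two hexagons (17 and 20 mm) and the plug (16 mm diameter). Can be gripped across the diameter from above. 43 mm in front of coupler_mouth at the start, about 57 mm when popped out, with 17 mm of plug still inside.
- gauge_tip (a point): end of the gauge's plug, on its axis, 74.5 mm from gauge_case along +x; axes as gauge_case.
- tray_bay (a point): centre of the floor of the empty compartment of the plywood tray. x along the compartment (128 mm inside), y across it (138 mm inside), z up. Floor 8 mm above the table, outer walls 26 mm and divider 20 mm above the floor. The tray (142 x 206 mm) is fixed, on the half of the table that the outlet leaves free; its narrow compartment, towards -y, holds spare brass plugs.
- glue_bottle: white wood glue bottle with a blue cap, 56 mm wide, 180 mm tall, loose; origin under its centre.
- wax_tin: round wax tin, 75 mm wide, 33 mm tall, loose; origin under its centre.
- sanding_block: sanding block 51 x 78 x 30 mm, loose; origin under its centre.
- gauge: the whole test gauge with its plug, about 87 mm long; origin on its axis, 43 mm from gauge_case towards the plug; axes as gauge_case.
Things that resemble listed ones, but are neither listed nor needed, are in the scene too. Of the things that look like the gauge, the larger one is meant.

How it is judged (in metres and radians):
On the way, in this order (a step that is already met when the one before it is completed fails the run):
1. the sleeve is pushed back (over 5 mm) and the gauge pops out of its lock (over 10 mm outward) (value of joint sleeve above 0.005 m and x of gauge_case in the frame of coupler_mouth below -0.053 m), for 0.05 s.
2. the sleeve is let go and snaps fully forward (within 1 mm) with the gauge unlocked (value of joint sleeve below 0.001 m and x of gauge_case in the frame of coupler_mouth below -0.053 m), for 0.1 s.
At the end, for the whole second after the job is handed in: The gauge lies at rest on its side, with its case (centre 10 to 32 mm above the compartment's floor) and its whole plug inside the tray's empty compartment; the coupler's sleeve is fully forward (within 1 mm); the glue bottle, wax tin and sanding block are within 25 mm of where they stood (x of gauge_case in the frame of tray_bay between -0.058 and 0.058 m and y of gauge_case in the frame of tray_bay between -0.064 and 0.064 m and z of gauge_case in the frame of tray_bay between 0.01 and 0.032 m and x of gauge_tip in the frame of tray_bay between -0.066 and 0.066 m and y of gauge_tip in the frame of tray_bay between -0.072 and 0.072 m and z of gauge_tip in the frame of tray_bay below 0.026 m and linear speed of gauge below 0.02 m/s and value of joint sleeve below 0.001 m); the robot touches nothing.
It fails at once if the gauge is dropped (falls free faster than 0.8 m/s) (linear speed of gauge above 0.8 m/s and contact force between the fingers and gauge below 0.05 N).
It fails at once if the glue bottle is moved more than 25 mm (distance of glue_bottle from where it was at the start of the episode above 0.025 m).
It fails at once if the wax tin is moved more than 25 mm (distance of wax_tin from where it was at the start of the episode above 0.025 m).
It fails at once if the sanding block is moved more than 25 mm (distance of sanding_block from where it was at the start of the episode above 0.025 m).
It also fails if it takes over 51 s, if anything falls off the work surface, if the arm or the gripper's body presses on something with over 40 N, if the wrist force passes 120 N, or if a joint passes its speed limit or range.

## Working session

There is one attempt and no reset: what is moved stays moved. The work goes in short steps, Python scripts to look and compute and a tool call to move; the robot and the scene stay as the last step left them, time stands still between calls to the robot, and variables do not carry over. Pictures are saved under pics/ and viewed, about 8 in all and at most 12, crops included, and the job is handed in when it is done.

Besides the shell and the picture viewer there is one more tool, called after ">>>" as name(argument=value, ...), one argument or row to a line, values as JSON. play_rows: Moves the arm, as the interface text tells. Its arguments: {"type":"object","properties":{"moves":{"type":"array"},"squeeze":{"type":"number"}},"required":["moves"]}

```bash
mkdir -p pics; ls
cat > h.py <<'E'
from rig import *
import numpy as np, cv2, pickle
def shot(n,f):
    d=grab_frame(n); pickle.dump(d,open(f'pics/{f}.pkl','wb')); cv2.imwrite(f'pics/{f}.png',np.ascontiguousarray(d['pixels'][:,:,::-1])); return d
def ld(f): return pickle.load(open(f'pics/{f}.pkl','rb'))
def ray(d,p):
    u=cv2.undistortPoints(np.array([[p]],float),np.array(d['intrinsics'],float),np.array(d['distortion'],float))[0,0]
    R=np.array(d['R']);t=np.array(d['t']); v=R.T@np.array([u[0],u[1],1]); return -R.T@t, v/np.linalg.norm(v)
def onz(d,p,z):
    c,v=ray(d,p); return c+v*(z-c[2])/v[2]
def tri(d1,p1,d2,p2):
    c1,v1=ray(d1,p1);c2,v2=ray(d2,p2)
    s=np.linalg.lstsq(np.c_[v1,-v2],c2-c1,rcond=None)[0]
    a=c1+s[0]*v1;b=c2+s[1]*v2; return (a+b)/2,np.linalg.norm(a-b)
def proj(d,X):
    return cv2.projectPoints(np.array(X,float).reshape(-1,1,3),cv2.Rodrigues(np.array(d['R'],float))[0],np.array(d['t'],float),np.array(d['intrinsics'],float),np.array(d['distortion'],float))[0][:,0]
E
python3 - <<'E'
from h import *
for n in('side','top'):
    d=shot(n,n+'0'); print(n,-np.array(d['R']).T@np.array(d['t']),np.round(d['R'],2).tolist(),np.round(d['intrinsics'],0).tolist())
    im=cv2.imread(f'pics/{n}0.png'); cv2.imwrite(f'pics/{n}0b.png',cv2.resize(im,(800,600)))
print(sense())
E
```

```text
pics
side [498.76719724 954.46837756 435.45153484] [[-1.0, -0.05, -0.01], [-0.01, 0.33, -0.94], [0.05, -0.94, -0.33]] [[398.0, 0.0, 281.0], [0.0, 398.0, 206.0], [0.0, 0.0, 1.0]]
top [ 307.4802453   -20.6981641  1461.53666142] [[-0.01, -1.0, 0.0], [-0.98, 0.01, -0.19], [0.19, -0.0, -0.98]] [[515.0, 0.0, 282.0], [0.0, 515.0, 209.0], [0.0, 0.0, 1.0]]
{'clock': 0.1, 'qpos': array([-1.31638346e+00,  3.53565972e-01,  1.63405762e+00,  1.56820342e-05,
        1.15518672e+00, -2.40557436e-03]), 'qvel': array([-2.77980321e-03,  7.11838555e-05, -2.94708246e-03,  8.10263418e-04,
        2.99899294e-04, -6.75448667e-04]), 'joint_efforts': array([ 7.95432925e-05, -6.06357765e+01, -3.42819142e+01,  6.98968051e-05,
        4.01785699e-03,  1.57861564e-05]), 'eef_pos': array([ 158.6483807 , -604.09427145,  230.64573535]), 'tcp_rot': array([-3.14037504e+00, -1.72684145e-05,  2.56812094e-01]), 'contact_force': array([-0.33246719,  0.0054142 , -0.64398088]), 'wrist_torque': array([-0.00104983, -0.02382552, -0.02868492]), 'opening': 1.004179593462989}
```

View pics/side0b.png

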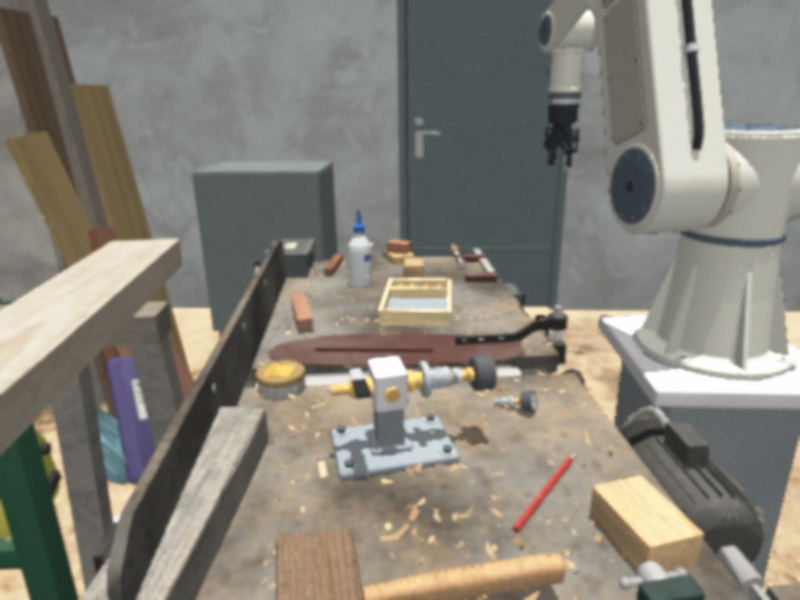

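View pics/top0b.png

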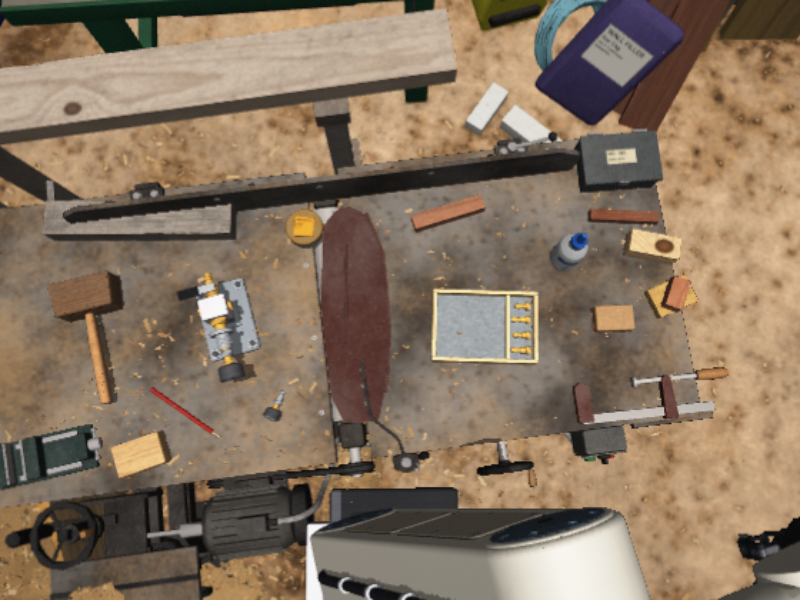

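The side view shows the outlet's gauge at about (484,372), with the coupler left of it, and the tray behind at (415,303). In the top view the outlet is on the left, gauge case at about (231,371) and block at (212,305). The tray is at (485,326), with its brass plugs in the right (-y) compartment. I'll zoom in on these next.

Run:
```python
import cv2,numpy as np
t=cv2.imread('pics/top0.png');s=cv2.imread('pics/side0.png')
def crop(im,x,y,w,h,k):
    c=cv2.resize(im[y:y+h,x:x+w],None,fx=k,fy=k,interpolation=cv2.INTER_CUBIC)
    for i in range(0,w,10): cv2.putText(c,str(x+i),(i*k,8),0,.3,(0,255,255)); cv2.line(c,(i*k,0),(i*k,h*k),(0,255,255) if i%50==0 else (90,90,0),1)
    for i in range(0,h,10): cv2.putText(c,str(y+i),(0,i*k+4),0,.3,(0,255,255)); cv2.line(c,(0,i*k),(w*k,i*k),(90,90,0),1)
    return c
a=crop(t,130,185,60,90,6); b=crop(s,225,240,130,100,3)
b2=crop(t,298,198,84,60,5)
W=np.zeros((600,800,3),np.uint8); W[:540,:360]=a; W[:300,370:760]=b; W[300:600,370:790]=b2
cv2.imwrite('pics/c1.png',W)
cv2.imwrite('pics/c2.png',crop(s,260,235,100,65,8))
```

```text
(no output)
```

View pics/c1.png

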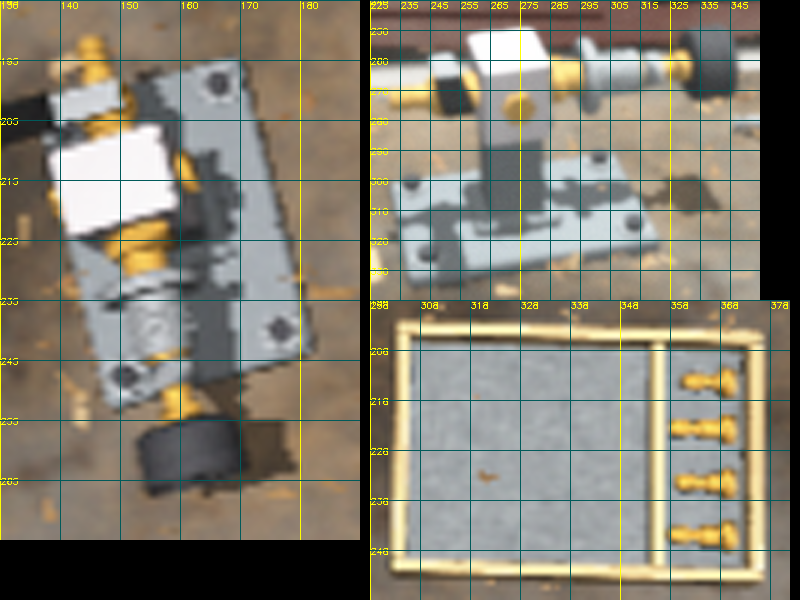

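View pics/c2.png

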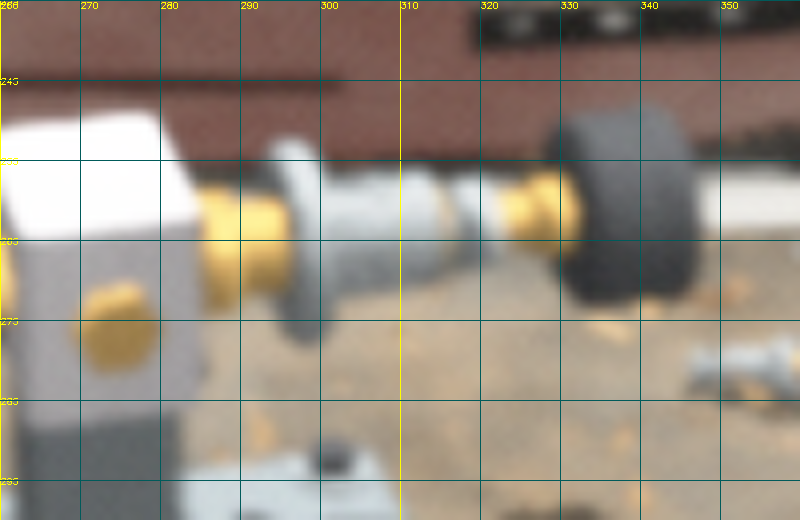

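The crops show the white block top at top-view px (139,211), (157,206), (160,217), (142,223). The case is at about (161,259) in the top view and (338,261) in the side view. The flange's top edge is near (297,253) in the side view, and its visible side-view extent is about (293–303, 252–277).

Run:
```python
from h import *
t=ld('top0');s=ld('side0')
P=lambda p,z:onz(t,p,z)
c=[P(p,120)for p in((138.3,211.5),(157,206),(160,217),(142,223.5))]
print(np.round(c,1)); c=np.array(c); m=c.mean(0)
print('blk sides',[round(float(np.linalg.norm(c[i]-c[i-3])),1) for i in range(4)], 'centre',m)
d1=((c[2]-c[1])+(c[3]-c[0]));d2=(c[1]-c[0])+(c[2]-c[3])
print('yaw of front dir',np.arctan2(d1[1],d1[0]),'side',np.arctan2(d2[1],d2[0]))
# base plate edge
for a,b in(((169,195),(181,243)),((181,243),(149,253)),((158,197),(169,195))):
    A,B=P(a,10),P(b,10);print('plate',np.round(A,1),np.round(B,1),np.arctan2(*(B-A)[1::-1]),np.linalg.norm(B-A))
def mask(f,x,y,w,h,thr):
    im=cv2.imread(f'pics/{f}.png')[y:y+h,x:x+w]; return im
for f,win in(('top0',(148,250,28,20)),('side0',(326,244,26,34))):
    x,y,w,h=win; g=cv2.imread(f'pics/{f}.png')[y:y+h,x:x+w].astype(int)
    hsv=cv2.cvtColor(g.astype(np.uint8),cv2.COLOR_BGR2HSV); mk=((g.max(2)<115)&(hsv[...,1]<70)).astype(np.uint8)
    n,l,st,ce=cv2.connectedComponentsWithStats(mk); i=1+np.argmax(st[1:,4]); print(f,st[i],ce[i]+[x,y]); 
    for r in mk: print(''.join('.#'[v] for v in r))
X,e=tri(t,(161,259),s,(338,260.7));print('case',X,e)
X2,e=tri(t,(161,259),s,(339,260.7));print(X2,e)
# tray corners outer top z=34
q=[P(p,34)for p in((304,202.5),(376.5,205),(376,254),(302.5,252.5))]
print(np.round(q,1))
q=np.array(q);print([np.linalg.norm(q[i]-q[i-3]) for i in range(4)])
```

```text
[[558.  353.  120. ]
 [572.4 304.2 120. ]
 [542.8 295.2 120. ]
 [525.8 341.8 120. ]]
blk sides [50.9, 31.0, 49.6, 34.1] centre [549.7370451  323.55868209 120.        ]
yaw of front dir -2.8271247650844225 side -1.2521189682388618
plate [626.2 297.6  10. ] [487.  259.1  10. ] -2.8721108090126615 144.43300333368217
plate [487.  259.1  10. ] [459.3 348.3  10. ] 1.8710741982128916 93.35733446599419
plate [620.5 329.   10. ] [626.2 297.6  10. ] -1.392241273243839 31.888375535091726
top0 [  4   4  20  14 203] [161.27093596 260.408867  ]
........#...................
......##....................
...##.......................
.#..........................
...............######.......
............##########......
.......###############......
.....#################......
....##################......
....###################.....
.....##################.....
.....##################.....
.....###################....
.....##################.....
.....#################......
.....###############........
......########.#............
.......####.................
............................
............
[... 640 characters left out ...]
.......##############.....
......################....
...###################....
...###################....
...##################.....
....#################.....
.....###############......
......#######....#........
..........................
..........................
..........................
..........................
..........................
case [432.46522443 294.27698545  96.24625951] 3.4183716982335866
[431.55417455 294.34877083  96.4287764 ] 5.217647735513598
[[ 596.5  -89.7   34. ]
 [ 587.8 -294.4   34. ]
 [ 449.2 -287.1   34. ]
 [ 454.9  -83.2   34. ]]
[np.float64(204.91321383535637), np.float64(138.75130987835576), np.float64(203.99000625692372), np.float64(141.73700259748958)]
```

Run:
```python
import cv2,numpy as np
t=cv2.imread('pics/top0.png')
k=13;x,y,w,h=134,222,46,46
c=cv2.resize(t[y:y+h,x:x+w],None,fx=k,fy=k,interpolation=cv2.INTER_CUBIC)
for i in range(1,w,5): cv2.putText(c,str(x+i),(i*k+k//2,8),0,.35,(0,255,255)); cv2.line(c,(i*k+k//2,0),(i*k+k//2,h*k),(0,120,120),1)
for i in range(3,h,5): cv2.putText(c,str(y+i),(0,i*k+k//2),0,.35,(0,255,255)); cv2.line(c,(0,i*k+k//2),(w*k,i*k+k//2),(0,120,120),1)
cv2.imwrite('pics/c3.png',c)
```

```text
(no output)
```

View pics/c3.png

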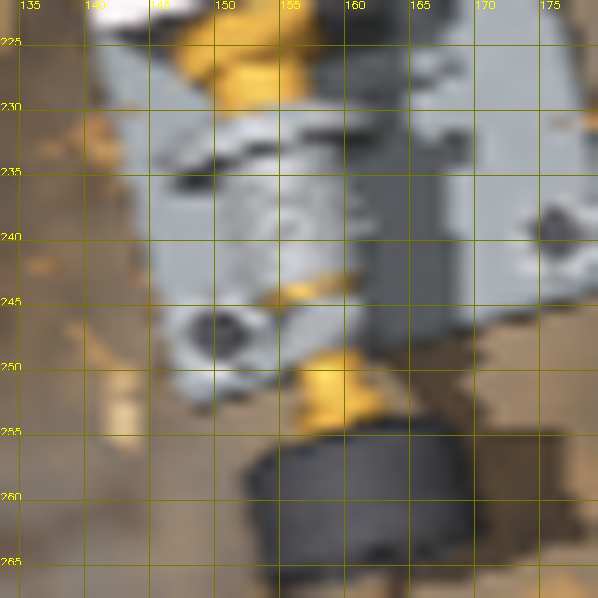

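Run:
```python
from h import *
t=ld('top0');s=ld('side0')
pts=np.array([onz(t,p,95) for p in((161.2,260.3),(159.3,251.5),(155.5,236.5),(153.7,228.5),(152.5,224.5))]);print(np.round(pts,1))
v=np.polyfit(pts[:,0],pts[:,1],1);print('yaw',np.arctan(v[0]))
for p in((337.5,260.7),(337.5,262)): print(tri(t,(161.2,260.3),s,p))
# flange centre from side (ellipse centre) and flange top edge
print(tri(t,(154.6,232.5),s,(298.5,264.5)))
for yaw in(.26,.28,.30):
  u=np.array([np.cos(yaw),np.sin(yaw),0]);C=pts[0]
  print(yaw,'flange',C+72*u,'proj side/top',proj(s,C+72*u),proj(t,C+72*u),'back',proj(t,C+120*u))
```

```text
[[430.8 293.7  95. ]
 [454.2 299.6  95. ]
 [494.4 311.2  95. ]
 [516.  316.8  95. ]
 [526.9 320.4  95. ]]
yaw 0.27087336932141876
(array([431.18474012, 293.52860863,  95.57567975]), np.float64(0.8003189978738517))
(array([431.27317482, 294.08592435,  93.21678727]), np.float64(0.5500732476730523))
(array([503.93525327, 313.42707821,  97.36724596]), np.float64(1.8723869216872884))
0.26 flange [500.41864525 312.21783795  95.        ] proj side/top [[299.93980863 265.30271064]] [[155.19226008 234.2770345 ]] back [[151.244295  217.1970657]]
0.28 flange [500.03455838 313.60564491  95.        ] proj side/top [[300.14974594 265.67091264]] [[154.6657631 234.4236586]] back [[150.37175485 217.43815485]]
0.3 flange [499.62279404 314.9854931   95.        ] proj side/top [[300.37590777 266.03859041]] [[154.14178518 234.58055704]] back [[149.50328633 217.69617956]]
```

>>> play_rows(
  moves=[
    [[0.025,-0.037,0],[0,0,0],100],
    [[0.025,-0.037,0],[0,0,0],100],
    [[0.025,-0.037,0],[0,0,0],100],
    [[0.025,-0.037,0],[0,0,0],100],
    [[0.025,-0.037,0],[0,0,0],100],
    [[0.025,-0.037,0],[0,0,0],100],
    [[0.025,-0.037,0],[0,0,0],100],
    [[0.025,-0.037,0],[0,0,0],100],
    [[0.025,-0.037,0],[0,0,0],100],
    [[0.025,-0.037,0],[0,0,0],100],
    [[0.025,-0.037,0],[0,0,0],100],
    [[0.025,-0.037,0],[0,0,0],100],
    [[0.025,-0.037,0],[0,0,0],100],
    [[0.025,-0.037,0],[0,0,0],100],
    [[0.025,-0.037,0],[0,0,0],100],
    [[0.025,-0.037,0],[0,0,0],100],
    [[0.025,-0.037,0],[0,0,0],100],
    [[0.025,-0.037,0],[0,0,0],100],
    [[0.025,-0.037,0],[0,0,0],100],
    [[0,0,0],[0,0,-0.018],100],
  ],
  squeeze=20,
)

```text
clock: 2.1
eef_pos: [441.1, 200.4, 231.2]
tcp_rot: [-3.14, -0.002, 0.278]
contact_force: [0.7, -0.5, 0.3]
opening: 0.998
```

```bash
cat >> h.py <<'E'
from scipy.spatial.transform import Rotation as Ro
def need(T,yaw):
    s=sense(); R=Ro.from_euler('xyz',s['tcp_rot']).as_matrix()
    G=Ro.from_euler('xyz',[np.pi,0,yaw]).as_matrix()
    print('clk',round(s['clock'],2),'pos',np.round(s['eef_pos'],1),'rot',np.round(s['tcp_rot'],3),'F',np.round(s['contact_force'],1),'open',round(s['opening'],3))
    print('tool shift mm',np.round(R.T@(np.array(T)-s['eef_pos']),1),'turn',np.round(Ro.from_matrix(R.T@G).as_rotvec(),3))
E
python3 -c "
from h import *
need([476.2,306.4,150],.275)"
```

```text
clk 2.1 pos [441.1 200.4 231.2] rot [-3.14e+00 -2.00e-03  2.78e-01] F [ 0.7 -0.5  0.3] open 0.998
tool shift mm [ 62.7 -92.2  81.4] turn [-0.001 -0.002  0.003]
```

>>> play_rows(
  moves=[
    [[0.021,-0.031,0],[0,0,0],100],
    [[0.021,-0.031,0],[0,0,0],100],
    [[0.021,-0.03,0],[0,0,0],100],
    [[0,0,0.04],[0,0,0],60],
    [[0,0,0.04],[0,0,0],60],
    [[0,0,0],[0,0,0],60],
    [[0,0,0],[0,0,0],60],
    [[0,0,0],[0,0,0],60],
  ],
)

```text
clock: 2.9
eef_pos: [476.4, 302.0, 153.3]
tcp_rot: [-3.141, -0.002, 0.274]
contact_force: [0.2, 0.3, 0.6]
opening: 0.6
```

Run:
```python
from h import *
need([476.2,306.4,78],.275)
t=shot('top','top1');s=shot('side','side1')
a=cv2.resize(cv2.imread('pics/top1.png')[190:280,120:200],None,fx=5,fy=5);b=cv2.resize(cv2.imread('pics/side1.png')[190:290,250:350],None,fx=4,fy=4)
W=np.zeros((450,800,3),np.uint8);W[:450,:400]=a;W[:400,400:]=b;cv2.imwrite('pics/c4.png',W)
```

```text
clk 2.9 pos [476.4 302.  153.3] rot [-3.141e+00 -2.000e-03  2.740e-01] F [0.2 0.3 0.6] open 0.6
tool shift mm [ 0.8 -4.3 75.3] turn [-0.001 -0.002 -0.001]
```

View pics/c4.png

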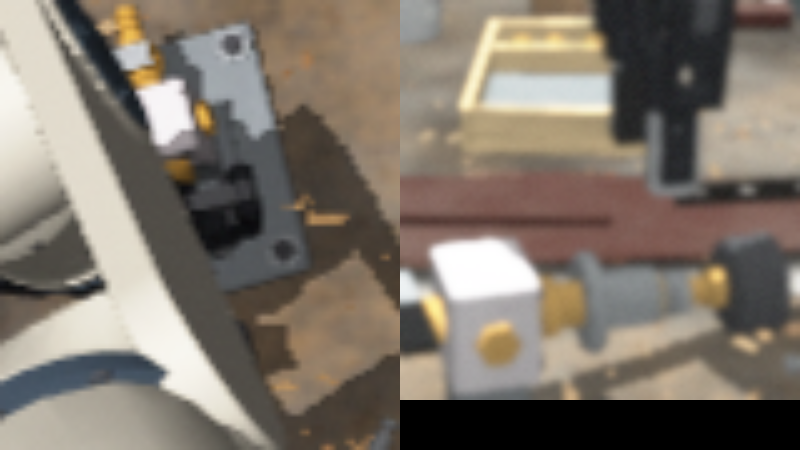

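The fingers hang clear above the barrel, at side-view column ~318. That is between the flange (~298) and the case (~333), as planned. I'll go down astride the barrel.

>>> play_rows(
  moves=[
    [[0.001,-0.004,0],[0,0,0],60],
    [[0,0,0.025],[0,0,0],60],
    [[0,0,0.025],[0,0,0],60],
    [[0,0,0.025],[0,0,0],60],
    [[0,0,0],[0,0,0],38],
    [[0,0,0],[0,0,0],38],
    [[0,0,0],[0,0,0],38],
    [[0,0,0],[0,0,0],38],
  ],
)

```text
clock: 3.8
eef_pos: [476.0, 306.5, 77.8]
tcp_rot: [-3.141, -0.002, 0.275]
contact_force: [0.2, 0.6, 0.2]
opening: 0.377
```

Run:
```python
from h import *
need([500.3,313.2,78],.275)
s=shot('side','side2')
b=cv2.resize(cv2.imread('pics/side2.png')[220:290,250:360],None,fx=7,fy=7,interpolation=2);cv2.imwrite('pics/c5.png',b)
```

```text
clk 3.8 pos [476.  306.5  77.8] rot [-3.141e+00 -2.000e-03  2.750e-01] F [0.2 0.6 0.2] open 0.377
tool shift mm [25.2  0.1 -0.2] turn [-0.001 -0.002 -0.   ]
```

View pics/c5.png

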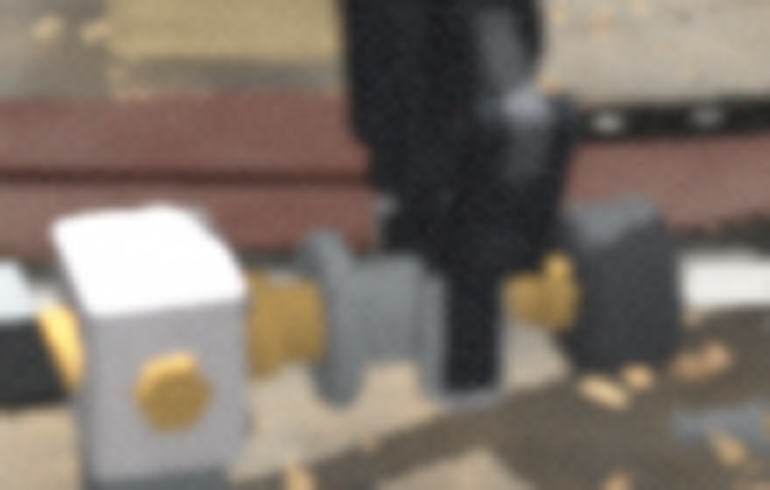

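>>> play_rows(
  moves=[
    [[0.006,0,0],[0,0,0],38],
    [[0.005,0,0],[0,0,0],38],
    [[0.004,0,0],[0,0,0],38],
    [[0.002,0,0],[0,0,0],38],
    [[0,0,0],[0,0,0],38],
  ],
)

```text
clock: 4.35
eef_pos: [490.7, 310.1, 76.1]
tcp_rot: [3.141, 0.003, 0.274]
contact_force: [-4.7, -0.7, 3.9]
opening: 0.384
```

>>> play_rows(
  moves=[
    [[0.003,0,0],[0,0,0],38],
    [[0.003,0,0],[0,0,0],38],
    [[0.002,0,0],[0,0,0],38],
    [[0,0,0],[0,0,0],38],
  ],
)

```text
clock: 4.75
eef_pos: [497.4, 312.0, 76.0]
tcp_rot: [3.141, 0.004, 0.274]
contact_force: [-7.8, -1.1, 7.2]
opening: 0.378
```

>>> play_rows(
  moves=[
    [[0.003,0,0],[0,0,0],38],
    [[0,0,0],[0,0,0],38],
    [[0,0,0],[0,0,0],38],
    [[0,0,0],[0,0,0],38],
    [[0,0,0],[0,0,0],38],
  ],
)

```text
clock: 5.25
eef_pos: [499.6, 312.6, 75.9]
tcp_rot: [3.141, 0.006, 0.274]
contact_force: [-10.4, -1.6, 7.7]
opening: 0.38
```

Run:
```python
from h import *
need([500.3,313.2,78],.275)
s=shot('side','side3')
b=cv2.resize(cv2.imread('pics/side3.png')[220:290,250:360],None,fx=7,fy=7,interpolation=2);cv2.imwrite('pics/c6.png',b)
```

```text
clk 5.25 pos [499.6 312.6  75.9] rot [3.141 0.006 0.274] F [-10.4  -1.6   7.7] open 0.38
tool shift mm [ 0.8 -0.4 -2.1] turn [ 0.001  0.006 -0.001]
```

View pics/c6.png

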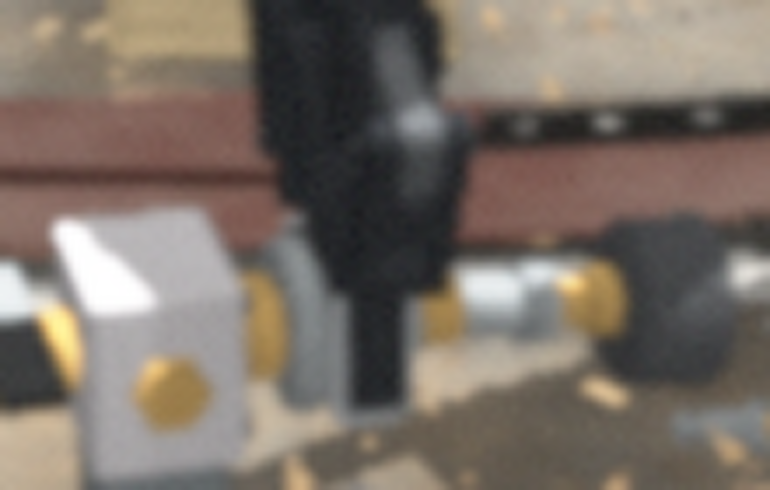

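The gauge has popped out: its case moved about 50 crop px (7 image px, ~14 mm) to the right, the silver plug is showing, and the flange is back. Now I'll let the sleeve go.

>>> play_rows(
  moves=[
    [[-0.004,0,0],[0,0,0],38],
    [[-0.004,0,0],[0,0,0],38],
    [[-0.004,0,0],[0,0,0],38],
    [[-0.004,0,0],[0,0,0],38],
    [[-0.004,0,0],[0,0,0],38],
    [[0,0,0],[0,0,0],60],
    [[0,0,0],[0,0,0],60],
    [[0,0,0],[0,0,0],60],
    [[0,0,-0.025],[0,0,0],60],
    [[0,0,-0.025],[0,0,0],60],
    [[0,0,-0.025],[0,0,0],60],
    [[0,0,0],[0,0,0],90],
    [[0,0,0],[0,0,0],90],
  ],
)

```text
clock: 6.6
eef_pos: [483.2, 308.2, 151.6]
tcp_rot: [-3.141, -0.001, 0.275]
contact_force: [0.1, 0.9, 0.2]
opening: 0.894
```

Run:
```python
from h import *
u=np.array([np.cos(.275),np.sin(.275),0])
C=np.array([431,293.7,95])-14*u; print(C)
need([C[0],C[1],150],.275)
s=shot('side','side4')
b=cv2.resize(cv2.imread('pics/side4.png')[200:290,250:360],None,fx=6,fy=6,interpolation=2);cv2.imwrite('pics/c7.png',b)
print(proj(s,C))
```

```text
[417.52604723 289.89834288  95.        ]
clk 6.6 pos [483.2 308.2 151.6] rot [-3.141e+00 -1.000e-03  2.750e-01] F [0.1 0.9 0.2] open 0.894
tool shift mm [-68.2  -0.2   1.6] turn [-0.    -0.001 -0.   ]
[[344.99548657 260.19678554]]
```

View pics/c7.png

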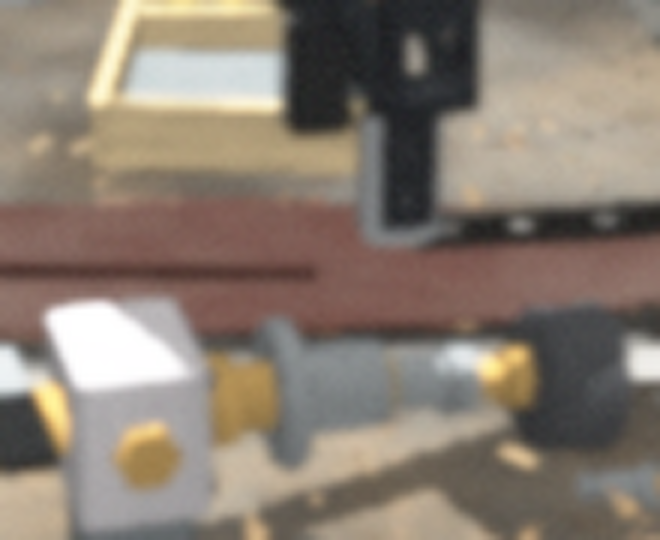

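The sleeve is home and the popped gauge's case is at about (346,262), against (345,260) expected. It droops slightly in the mouth. Now to grip it.

>>> play_rows(
  moves=[
    [[-0.035,0,0],[0,0,0],95],
    [[-0.034,0,0],[0,0,0],95],
    [[0,0,0],[0,0,0],95],
    [[0,0,0.025],[0,0,0],95],
    [[0,0,0.025],[0,0,0],95],
    [[0,0,0.02],[0,0,0],95],
    [[0,0,0.005],[0,0,0],95],
    [[0,0,0],[0,0,0],75],
    [[0,0,0],[0,0,0],65],
    [[0,0,0],[0,0,0],58],
    [[0,0,0],[0,0,0],54],
    [[0,0,0],[0,0,0],50],
    [[0,0,0],[0,0,0],40],
    [[0,0,0],[0,0,0],40],
    [[0,0,0],[0,0,0],40],
  ],
  squeeze=30,
)

```text
clock: 8.15
eef_pos: [417.0, 289.6, 76.6]
tcp_rot: [-3.141, -0.001, 0.275]
contact_force: [2.2, -0.3, 3.2]
opening: 0.53
```

>>> play_rows(
  moves=[
    [[-0.006,0,0],[0,0,0],40],
    [[-0.008,0,0],[0,0,0],40],
    [[-0.01,0,0],[0,0,0],40],
    [[-0.012,0,0],[0,0,0],40],
    [[-0.014,0,0],[0,0,0],40],
    [[0,0,-0.02],[0,0,0],40],
    [[0,0,-0.03],[0,0,0],40],
    [[0,0,-0.03],[0,0,0],40],
    [[0,0,-0.02],[0,0,0],40],
    [[0,0,0],[0,0,0],40],
  ],
)

```text
clock: 9.15
eef_pos: [368.7, 276.4, 178.6]
tcp_rot: [-3.14, -0.004, 0.275]
contact_force: [0.2, -0.1, -0.5]
opening: 0.524
```

Run:
```python
from h import *
B=np.array([523,-161.6,0]);y=-.042;u=np.array([np.cos(y),np.sin(y),0])
T=B-34*u; T[2]=170; print(T); need(T,y)
s=shot('side','side5')
b=cv2.resize(cv2.imread('pics/side5.png')[170:290,250:400],None,fx=5,fy=5,interpolation=2);cv2.imwrite('pics/c8.png',b)
```

```text
[ 489.02998359 -160.17241979  170.        ]
clk 9.15 pos [368.7 276.4 178.6] rot [-3.14  -0.004  0.275] F [ 0.2 -0.1 -0.5] open 0.524
tool shift mm [ -2.8 452.9   7.9] turn [-0.002 -0.004  0.317]
```

View pics/c8.png

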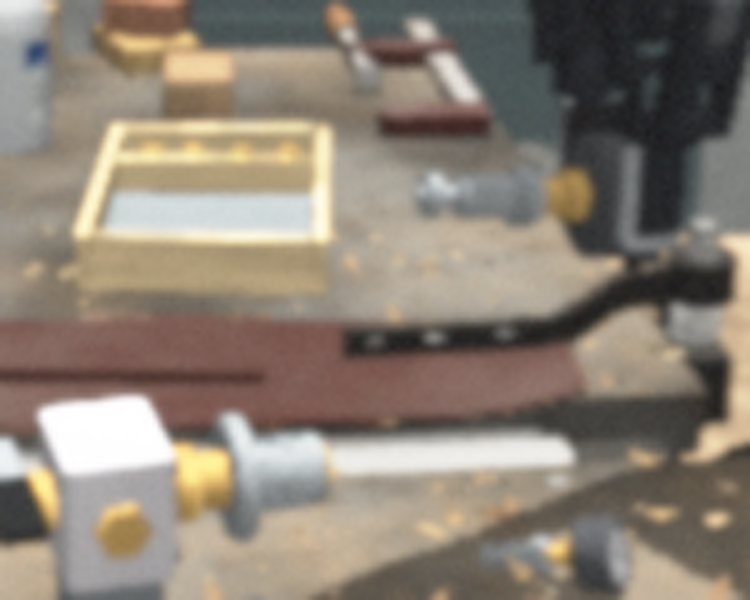

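The gauge is held level, the sleeve is forward, and the plug is fully clear of the coupler. Carrying it to the tray.

>>> play_rows(
  moves=[
    [[0,0.015,0],[0,0,0],40],
    [[0,0.03,0],[0,0,0],40],
    [[0,0.034,0],[0,0,0],40],
    [[0,0.034,0],[0,0,0],40],
    [[0,0.034,0],[0,0,0],40],
    [[0,0.034,0],[0,0,0],40],
    [[0,0.034,0],[0,0,0],40],
    [[0,0.034,0],[0,0,0],40],
    [[0,0.034,0],[0,0,0],40],
    [[0,0.034,0],[0,0,0],40],
    [[0,0.034,0],[0,0,0],40],
    [[0,0.034,0],[0,0,0],40],
    [[0,0.034,0],[0,0,0],40],
    [[0,0.025,0],[0,0,0.06],40],
    [[-0.002,0.008,0],[0,0,0.08],40],
    [[0,0,0],[0,0,0.08],40],
    [[0,0,0],[0,0,0.08],40],
    [[0,0,0],[0,0,0.017],40],
    [[0,0,0],[0,0,0],40],
    [[0,0,0],[0,0,0],40],
  ],
)

```text
clock: 11.2
eef_pos: [488.1, -159.5, 175.6]
tcp_rot: [-3.141, 0.001, -0.04]
contact_force: [0.3, -0.2, -1.0]
opening: 0.529
```

Run:
```python
from h import *
need([489,-160.2,14],-.042)
s=shot('side','side6');t=shot('top','top6')
a=cv2.resize(cv2.imread('pics/side6.png')[150:240,245:345],None,fx=4,fy=4,interpolation=2)
b=cv2.resize(cv2.imread('pics/top6.png')[190:270,290:390],None,fx=4,fy=4,interpolation=2)
W=np.zeros((360,800,3),np.uint8);W[:,:400]=a;W[:320,400:]=b;cv2.imwrite('pics/c9.png',W)
```

```text
clk 11.2 pos [ 488.1 -159.5  175.6] rot [-3.141e+00  1.000e-03 -4.000e-02] F [ 0.3 -0.2 -1. ] open 0.529
tool shift mm [  1.1   0.7 161.6] turn [-0.     0.001  0.002]
```

View pics/c9.png

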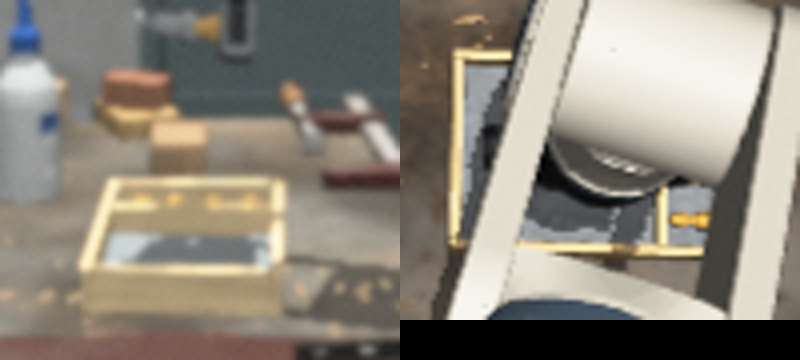

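Seen from the side, the gauge hangs level over the tray, and the joint reading puts it over the empty bay. I'll lower it.

>>> play_rows(
  moves=[
    [[0.001,0.001,0.02],[0,0,0],40],
    [[0,0,0.03],[0,0,0],40],
    [[0,0,0.03],[0,0,0],40],
    [[0,0,0.03],[0,0,0],40],
    [[0,0,0.02],[0,0,0],40],
    [[0,0,0.012],[0,0,0],40],
    [[0,0,0.008],[0,0,0],40],
    [[0,0,0.004],[0,0,0],40],
    [[0,0,0],[0,0,0],40],
    [[0,0,0],[0,0,0],40],
  ],
)

```text
clock: 12.3
eef_pos: [490.1, -161.1, 23.0]
tcp_rot: [3.141, -0.001, -0.042]
contact_force: [-0.2, -0.2, -0.2]
opening: 0.526
```

>>> play_rows(
  moves=[
    [[0,0,0.003],[0,0,0],40],
    [[0,0,0.002],[0,0,0],40],
    [[0,0,0.001],[0,0,0],40],
    [[0,0,0.001],[0,0,0],40],
    [[0,0,0],[0,0,0],40],
    [[0,0,0],[0,0,0],40],
  ],
)

```text
clock: 12.9
eef_pos: [492.5, -161.3, 18.0]
tcp_rot: [3.141, -0.006, -0.043]
contact_force: [-0.2, 4.8, 26.2]
opening: 0.525
```

Contact came at TCP z≈18–19, because the gauge drooped and was gripped a little high. I'll ease off and release.

>>> play_rows(
  moves=[
    [[0,0,-0.001],[0,0,0],40],
    [[0,0,-0.001],[0,0,0],40],
    [[0,0,0],[0,0,0],40],
    [[0,0,0],[0,0,0],40],
  ],
)

```text
clock: 13.3
eef_pos: [491.2, -161.3, 18.3]
tcp_rot: [3.141, -0.003, -0.042]
contact_force: [2.4, 1.5, 10.0]
opening: 0.532
```

>>> play_rows(
  moves=[
    [[0,0,-0.001],[0,0,0],40],
    [[0,0,0],[0,0,0],40],
    [[0,0,0],[0,0,0],53],
    [[0,0,0],[0,0,0],55],
    [[0,0,0],[0,0,0],57],
    [[0,0,0],[0,0,0],60],
    [[0,0,0],[0,0,0],64],
    [[0,0,0],[0,0,0],68],
    [[0,0,0],[0,0,0],72],
    [[0,0,0],[0,0,0],72],
    [[0,0,0],[0,0,0],72],
    [[0,0,-0.005],[0,0,0],72],
    [[0,0,-0.01],[0,0,0],72],
    [[0,0,-0.02],[0,0,0],72],
    [[0,0,-0.04],[0,0,0],72],
    [[0,0,-0.04],[0,0,0],72],
    [[0,0,-0.04],[0,0,0],72],
    [[0,0,-0.04],[0,0,0],72],
    [[0,0,0],[0,0,0],72],
  ],
)

```text
clock: 15.2
eef_pos: [492.5, -161.9, 219.6]
tcp_rot: [3.139, -0.01, -0.042]
contact_force: [1.1, 0.2, -0.6]
opening: 0.722
```

>>> play_rows(
  moves=[
    [[0,0.04,0],[0,0,0],72],
    [[0,0.04,0],[0,0,0],72],
    [[0,0.04,0],[0,0,0],72],
    [[0,0.04,0],[0,0,0],72],
    [[0,0.04,0],[0,0,0],72],
    [[0,0.04,0],[0,0,0],72],
    [[-0.03,0.03,0],[0,0,0],72],
    [[-0.03,0.03,0],[0,0,0],72],
    [[-0.03,0.03,0],[0,0,0],72],
    [[-0.03,0.03,0],[0,0,0],72],
    [[-0.03,0.03,0],[0,0,0],72],
    [[0,0,0],[0,0,0],72],
  ],
)

```text
clock: 16.4
eef_pos: [319.4, -546.9, 213.2]
tcp_rot: [3.141, 0.001, -0.046]
contact_force: [1.2, -0.9, 0.3]
opening: 0.723
```

Run:
```python
from h import *
print(sense()['clock'],sense()['eef_pos'],sense()['contact_force'])
s=shot('side','side7');t=shot('top','top7')
a=cv2.resize(cv2.imread('pics/side7.png')[190:290,245:345],None,fx=4,fy=4,interpolation=2)
b=cv2.resize(cv2.imread('pics/top7.png')[190:270,290:390],None,fx=5,fy=5,interpolation=2)
b=b[:,:400] 
W=np.zeros((400,800,3),np.uint8);W[:,:400]=a;W[:400,400:]=b;cv2.imwrite('pics/c10.png',W)
```

```text
16.4 [ 319.4172871  -546.94653804  213.18804463] [ 1.2116555  -0.92291041  0.28979304]
```

View pics/c10.png

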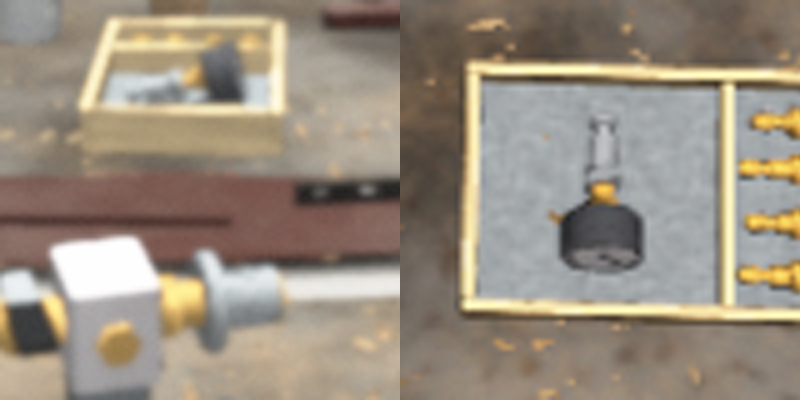

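```bash
python3 - <<'E'
from h import *
t=ld('top7');s=ld('side7')
B=np.array([523,-161.6,8]);y=-.042;R=Ro.from_euler('z',y).as_matrix()
for n,p,z in(('case',(330.2,237.4),33),('tip',(330.2,213),16)): print(n,np.round(R.T@(onz(t,p,z)-B),1))
X,e=tri(t,(330.2,237.4),s,(245+222/4,190+72/4));print('tri case',np.round(R.T@(X-B),1),e)
a=cv2.imread('pics/top0.png').astype(int)
for f in('bottle',(400,175)),('tin',(213,160)),('block',(430,222)):
    x,yy=f[1];b=cv2.imread('pics/top7.png').astype(int);print(f[0],np.abs(a-b)[yy-14:yy+14,x-14:x+14].mean())
E
python3 -c "
from rig import *
sign_off()"
```

```text
case [-26.3  -0.8  25. ]
tip [46.1 -1.2  8. ]
tri case [-24.3  -0.7  26.4] 4.330923567070481
bottle 1.3826530612244898
tin 1.128826530612245
block 1.1449829931972788
the job is handed in; nothing more can be done
```

The gauge is uncoupled and lying on its side in the tray's empty compartment. I handed the job in at about 16.5 s of the allowed 51 s; no verdict is reported.

**What I did:** I straddled the barrel with the fingers and pushed the sleeve back about 9–10 mm until the gauge popped out. I then backed off so the sleeve snapped forward, gripped the case, drew the gauge out, laid it in the tray and moved the arm well clear.

**Last checks, from camera images:**

| Check | Measured | Limit |
|---|---|---|
| Case centre in the tray compartment | x ≈ -26, y ≈ -1 mm | x ±58, y ±64 mm |
| Case centre height above the floor | ≈ 26 mm | 10 to 32 mm |
| Plug tip | x ≈ +46, y ≈ -1 mm | x ±66, y ±72 mm |
| Plug tip height above the floor | ≈ 8 mm (assumed, resting on the floor) | below 26 mm |

- **Sleeve:** it looks fully forward in the last side view. I judged this by eye and did not measure it to the millimetre.
- **Other objects:** the image patches around the glue bottle, wax tin and sanding block are unchanged from the start.

**What disagreed:**
- The two camera views of the case disagreed by 4 mm when I triangulated it, so the case height is only approximate.
- When I lowered the gauge, it touched the floor about 5 mm higher than expected. The upward force reached 26 N before I eased off and released it.
- The outlet block's top measured about 33 mm long in the image instead of 40 mm. I didn't rely on it.

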